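Tip a plane iron out of its rest and lay it on the sharpening stone

TASK

Two steel plane irons lie flush in wooden tipping rests on the workshop bench. Press the thumb end of the wider iron (the end nearer the robot) well down so that its other end tips up out of the rest, then take it by the raised end, lift it out and lay it flat on the sharpening stone, lengthways and centred. Leave the narrower iron lying in its rest.

Things in the scene. Friction and masses are not known exactly. Their poses are not given: they have to be found in the camera images.
- wide_iron: The wider plane iron: flat steel plate 150 mm long (x), 46 wide, 4 thick, 150 g, dark slot along its middle. Origin: centre of its underside, 30 mm above the bench at the start. Its top is flush with a fixed beech block 170 x 90 x 34 mm centred under it, cheeks 3 mm from its sides. Its thumb end (-x, nearer the robot) lies over an open well 62 mm wide. Press there, 12 mm from the end.
- rocker_wide (a joint): Tilt of the plywood rocker under the wider iron (rad): 0 flat, 0.4 at its stop, thumb end down. Axle 25 mm from the iron's centre towards the thumb end, 20 mm above the bench. Stiff pivot: about 4 N on the thumb end turns it (it sinks 15 mm to the stop) and it stays where left, the iron lying on it against a lip. The raised end then stands 40 mm higher, edges free to grip 25 mm from its end.
- narrow_iron: The narrower plane iron, to be left alone: steel plate 150 x 30 x 4 mm with two small round dark marks, lying flat in a rest of the same outer size (170 x 90 x 34 mm, with its own rocker). Origin: centre of its underside, x along it, -x end nearer the robot.
- stone: The sharpening stone: grey flat stone 200 mm long (x), 70 wide (y), on a dark wooden base 230 x 88 mm fixed to the bench. Origin: centre of the base's underside, on the bench, z up; the stone's flat top lies 28 mm above the origin.
There are look-alikes about, which are no part of the job. What is shaped like the stone but pink is not meant.

How it is judged:
By the outcome, as a careful person would: the job done as asked, in the order asked, and still so for the second after the job is handed in, with the robot touching nothing.
It also fails if it takes over 48 s, if anything falls off the work surface, if the arm or the gripper's body presses on something with over 40 N, if the wrist force passes 120 N, or if a joint passes its speed limit or range.

ROBOT

A 6-joint arm with a two-finger parallel gripper is mounted at the origin on the work surface. World frame = base frame: x ahead of the robot, y to its left, z up, the work surface at z = 0. Lengths are in m, angles in rad, forces in N, time in s.
With the tool pointing down it reaches from about 0.375 to 0.975 m from the base axis. Payload 3.8 kg.
Tool frame: the origin (TCP) lies at the very end of the fingers, on their centre line; the grasp point (between the pads) lies manip.grip_depth behind it (manip.grip_depth is the distance from the TCP to the grasp point, in m); x points along the fingers, y is the direction in which the jaws open and shut, and the axes are right-handed (so a half turn about x gives the same grasp; the last joint's range is limited). The gripper opens to 88 mm and grips with 3 to 60 N. Pads are 18 mm wide; open, the fingers measure 123 mm over their backs; the gripper's body (75 mm by 187 mm) begins 45 mm behind the grasp point.
Start: joints at [-1.223, 0.264, 1.604, -0, 1.274, -0.037], TCP at [0.253, -0.626, 0.239] pointing down, gripper open.
Joint ranges: [-2.63, 2.63], [-0.94, 2.18], [0.31, 2.57], [-1.31, 4.45], [0, 2.66], [-2.55, 2.55]. Speed limits (rad/s): [2.57, 2.57, 3.14, 3.14, 3.14, 3.14].

INTERFACE

Orientations are given as a 3x3 rotation matrix whose columns are the frame's x, y, z axes.
In Python, from station import manip, jaws, get_image, get_calibration, order gives the robot as it stands. Calls block until the motion is done:
- manip.movep(position, orientation): joint-space move of the TCP to a pose.
- manip.move_linear(position, frame=None, v=0.15, contact_N=None): straight line of the TCP; frame=None keeps the orientation; v is the mean speed in m/s. With contact_N (N) it stops when the force on the tool has changed by that much, and returns True; else False.
- manip.set_joints(angles): joint-space move.
- jaws.set_gripper(opening, squeeze=None): finger opening in m; squeeze is the grip in N (None keeps the last); returns when the fingers have stopped.
- manip.sleep(seconds).
- manip.solve_ik(position, orientation): joint angles nearest the present ones, or None.
- manip.observe(): the state.
- get_image(name): name is "side" or "top"; returns (picture, depth): 420x560x3 uint8, red, green, blue; 420x560 float32, m along the optical axis (not along the pixel's ray), 0 where there is no reading.
- get_calibration(name): a dict with "fx", "fy", "cx", "cy" (pixels), "R" (3x3) and "t" (3): a world point X has camera coordinates R X + t. Camera axes: x right, y down, z forward; pixel columns grow to the right and rows downward; lengths in m; the calibration is good to about 2 mm. A picture is of the moment at which its call begins. get_calibration takes no time and is no camera call.
A pose or a line that the arm cannot do raises manip.PlanningError and nothing moves.
- order.hand_in(): hands the job in, once; it reports no verdict.
The state is a dict: "t": time; "joints": joint angles; "joint_velocities": joint speeds; "joint_torque": joint torques, N m; "position": TCP position; "ee_rot": TCP orientation; "contact_force": force on the tool from outside, world axes, zero at the start; "moment": the same for the moment, N m; "finger_gap": finger opening in m.
Only numpy, scipy, OpenCV 4.12 (cv2) and the standard library are available. Lean on these libraries where they do the work, as an engineer would, in place of code of your own. Each camera call takes 0.05 s, during which the arm holds its last target. There are 200 camera calls.

## Working session

There is one attempt and no reset: what is moved stays moved. The work goes in short steps, each a Python script; the robot and the scene stay as the last script left them, time stands still between calls to the robot, and variables do not carry over. Pictures are saved under pics/ and viewed, about 8 in all and at most 12, crops included, and the job is handed in when it is done.

```bash
mkdir -p pics; ls; python3 - <<'E'
from station import manip,get_image,get_calibration
import cv2,numpy as np
for n in("top","side"):
    im,d=get_image(n); cv2.imwrite(f"pics/{n}0.png",im[:,:,::-1]); np.save(f"{n}0.npy",d); np.save(f"{n}0i.npy",im)
    c=get_calibration(n); print(n,c)
o=manip.observe(); print(o["t"],o["contact_force"],manip.grip_depth,o["finger_gap"],o["ee_rot"])
E
```

```text
pics
top {'fx': 396.9074404116844, 'fy': 396.9074404116844, 'cx': 278.3954279611157, 'cy': 207.12840893209201, 'R': array([[ 0.00605643, -0.99989638,  0.01305979],
       [-0.99618763, -0.00716952, -0.08694143],
       [ 0.08702606, -0.01248345, -0.99612782]]), 't': array([0.03001911, 0.37799124, 0.92890894])}
side {'fx': 467.1932194495104, 'fy': 467.1932194495104, 'cx': 275.35667930463035, 'cy': 205.06058910090854, 'R': array([[-0.92048177, -0.39060134, -0.01199605],
       [-0.26173186,  0.63900498, -0.72330427],
       [ 0.29018915, -0.66264865, -0.69042525]]), 't': array([0.34552348, 0.12245837, 0.97801081])}
0.1 [ 0.58094921  0.96502231 -0.4306557 ] 0.0187 0.0878620752623605 [[-6.87352005e-04  3.75399171e-01 -9.26862983e-01]
 [ 1.85030183e-03 -9.26861138e-01 -3.75399796e-01]
 [-9.99998052e-01 -1.97300807e-03 -5.75219101e-05]]
```

View pics/top0.png

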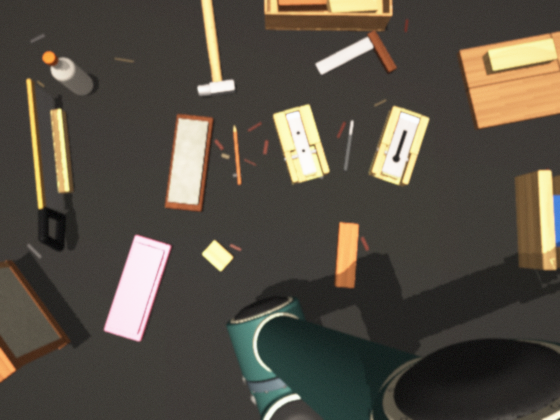

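View pics/side0.png

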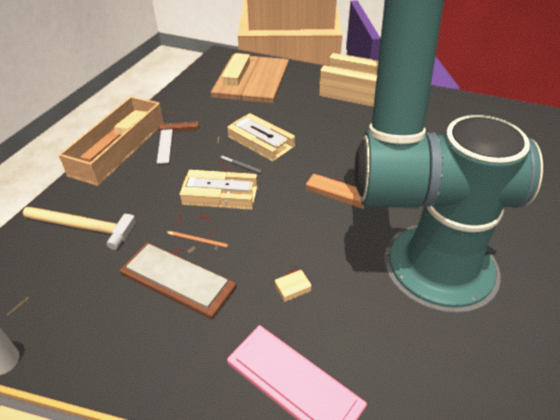

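Candidates for the wide iron, in top-view pixels:
- Plate with slot at (400,146)
- Plate with two round marks at (301,144), which is the narrow iron
- Loose scraper/knife at (345,55)

Candidates for the stone:
- Grey stone on a dark base at (189,163)
- Pink one at (138,288), excluded
- Large dark slate at (25,315)

I choose (400,146) and (189,163), and will check both in a crop.

```bash
cat > h.py <<'E'
import cv2,numpy as np
from station import manip,jaws,get_image,get_calibration,order
def ray(n,px,z):
    c=get_calibration(n);R=np.array(c["R"]);t=np.array(c["t"]);px=np.atleast_2d(px).astype(float)
    d=np.c_[(px[:,0]-c["cx"])/c["fx"],(px[:,1]-c["cy"])/c["fy"],np.ones(len(px))]@R
    o=-R.T@t
    return o+d*((z-o[2])/d[:,2])[:,None]
def proj(n,X):
    c=get_calibration(n);q=np.atleast_2d(X)@np.array(c["R"]).T+c["t"]
    return np.c_[q[:,0]/q[:,2]*c["fx"]+c["cx"],q[:,1]/q[:,2]*c["fy"]+c["cy"]]
def cloud(n,d):
    c=get_calibration(n);v,u=np.indices(d.shape)
    p=np.stack([(u-c["cx"])/c["fx"]*d,(v-c["cy"])/c["fy"]*d,d],-1)
    return (p-c["t"])@np.array(c["R"])
def blob(mask,seed):
    "component of mask nearest the seed pixel"
    n,l,s,ce=cv2.connectedComponentsWithStats(mask.astype(np.uint8))
    i=1+np.argmin(np.hypot(*(ce[1:]-seed).T)+1000*(s[1:,4]<60)); return l==i
def rect(n,mask,z):
    "min-area rectangle of a mask cast onto height z: centre, sizes, yaw of long axis (about +x)"
    cs,_=cv2.findContours(mask.astype(np.uint8),cv2.RETR_EXTERNAL,cv2.CHAIN_APPROX_NONE)
    k=max(cs,key=cv2.contourArea)[:,0]; P=ray(n,k,z)[:,:2]
    b=cv2.boxPoints(cv2.minAreaRect((P*1000).astype(np.float32)))/1000
    e=[b[1]-b[0],b[2]-b[1]]; L=[np.linalg.norm(x) for x in e]; a=e[int(np.argmax(L))]; a=a*np.sign(a[0])
    return b.mean(0),sorted(L),np.arctan2(a[1],a[0])
E
python3 - <<'E'
from h import *
im=np.load("top0i.npy");d=np.load("top0.npy")
hsv=cv2.cvtColor(im,cv2.COLOR_RGB2HSV)
for s in [(400,146),(301,144),(189,163)]: print(s,hsv[s[1]-4:s[1]+5:4,s[0]-8:s[0]+9:4].tolist())
C=cloud("top",d)
for s in [(408,130),(301,130),(189,163),(230,130)]: print(s,np.median(C[s[1]-2:s[1]+3,s[0]-2:s[0]+3].reshape(-1,3),0).round(4))
for nm,s,z in[("wide",(400,146),.034),("narrow",(301,144),.034),("stone",(189,163),.028)]:
    m=(hsv[...,1]<75)&(hsv[...,2]>100)
    m=blob(m,s); print(nm,m.sum(),rect("top",m,z))
# block outline by brightness/ base outline
m=blob(hsv[...,2]>120,(400,146)); print("block",m.sum(),rect("top",m,.034))
m=blob((hsv[...,2]>50),(189,163)); print("base",m.sum(),rect("top",m,.02))
a=cv2.resize(im[95:220,150:440],None,fx=2.7,fy=2.7,interpolation=cv2.INTER_CUBIC); cv2.imwrite("pics/crop1.png",a[:,:,::-1])
E
```

```text
(400, 146) [[[14, 11, 244], [17, 9, 247], [8, 34, 83], [12, 19, 223], [15, 8, 247]], [[15, 8, 248], [15, 10, 243], [21, 37, 48], [15, 8, 246], [13, 9, 246]], [[15, 8, 248], [15, 21, 199], [15, 29, 124], [15, 8, 248], [17, 21, 234]]]
(301, 144) [[[22, 50, 241], [18, 5, 252], [15, 4, 252], [15, 6, 250], [26, 83, 249]], [[27, 67, 249], [18, 5, 252], [15, 4, 252], [12, 5, 252], [19, 96, 208]], [[27, 79, 248], [19, 8, 251], [15, 6, 250], [17, 7, 250], [26, 29, 248]]]
(189, 163) [[[22, 20, 244], [23, 21, 243], [23, 23, 242], [23, 26, 240], [23, 26, 240]], [[22, 19, 246], [21, 21, 244], [24, 21, 243], [22, 20, 244], [22, 24, 241]], [[21, 22, 244], [23, 23, 242], [21, 22, 243], [23, 22, 244], [23, 23, 242]]]
(408, 130) [ 0.5629 -0.2755  0.0344]
(301, 130) [ 0.5607 -0.02    0.0338]
(189, 163) [0.4801 0.2448 0.0278]
(230, 130) [5.692e-01 1.525e-01 1.000e-04]
wide 1286 (array([ 0.52419233, -0.2544072 ], dtype=float32), [np.float32(0.06051006), np.float32(0.16691391)], np.float32(-0.40480566))
narrow 1561 (array([ 0.5226432 , -0.01466712], dtype=float32), [np.float32(0.06959561), np.float32(0.17708962)], np.float32(0.2867155))
stone 2527 (array([0.48558018, 0.24746493], dtype=float32), [np.float32(0.07189562), np.float32(0.20074873)], np.float32(-0.09862568))
block 2934 (array([ 0.525294 , -0.2535085], dtype=float32), [np.float32(0.097475566), np.float32(0.18318227)], np.float32(-0.33017123))
base 195251 (array([0.3935069 , 0.01902662], dtype=float32), [np.float32(1.0016418), np.float32(1.3895732)], np.float32(-1.5564047))
```

View pics/crop1.png

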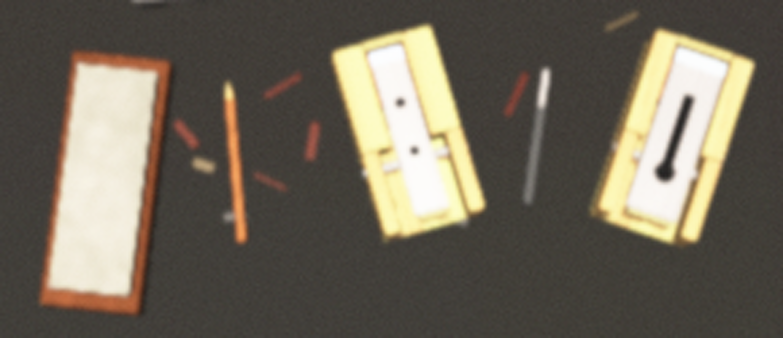

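Crop check: the right-hand iron (slot, crop px (675,140)) is the wide one. The middle iron has two dots and is the narrow one. The grey stone on the wooden base is at the left. Next I refine the poses.

```bash
cat >> h.py <<'E'
def iron(im,n,seed,z,sat=40,val=150):
    hsv=cv2.cvtColor(cv2.GaussianBlur(im,(3,3),0),cv2.COLOR_RGB2HSV)
    m=((hsv[...,1]<sat)&(hsv[...,2]>val)).astype(np.uint8)
    m=cv2.morphologyEx(m,cv2.MORPH_CLOSE,np.ones((7,7),np.uint8))
    m=blob(cv2.morphologyEx(m,cv2.MORPH_OPEN,np.ones((7,7),np.uint8)),seed)
    return m,rect(n,m,z)
E
python3 - <<'E'
from h import *
im=np.load("top0i.npy");ims=np.load("side0i.npy")
f=lambda r:(np.round(r[0],4),np.round(r[1],4),round(float(r[2]),4))
for s in(25,35,45): print("top",s,f(iron(im,"top",(400,146),.034,s)[1]))
for s in(25,40,60): print("side",s,f(iron(ims,"side",(261,132),.034,s,120)[1]))
hs=cv2.cvtColor(im,cv2.COLOR_RGB2HSV)
for v in(110,150):
    m=np.zeros(im.shape[:2],bool);m[95:195,365:435]=hs[95:195,365:435,2]>v;print("block",v,f(rect("top",blob(m,(400,146)),.034)))
for s in(50,75):print("stone top",f(iron(im,"top",(189,163),.028,s)[1]),"side",f(iron(ims,"side",(180,274),.028,s+20,100)[1]))
m=np.zeros(im.shape[:2],bool);m[105:220,160:217]=(hs[105:220,160:217,1]>90)|(hs[105:220,160:217,2]>150)
m=cv2.morphologyEx(m.astype(np.uint8),cv2.MORPH_OPEN,np.ones((5,5)));print("base",f(rect("top",blob(m,(189,163)),.018)))
# slot
k=np.zeros(im.shape[:2],bool);k[110:185,380:425]=hs[110:185,380:425,2]<110
k&=cv2.erode(iron(im,"top",(400,146),.034,35)[0].astype(np.uint8),np.ones((3,3)))>0
v,u=np.nonzero(k);P=ray("top",np.c_[u,v],.034)[:,:2];print("slot",P.mean(0),np.linalg.svd(P-P.mean(0))[2][0])
o=[]
for n,I,s,q in(("top",im,(400,146),35),("side",ims,(261,132),40)):
    mk=iron(I,n,s,.034,q,150 if n=="top" else 120)[0];J=I.copy();cs,_=cv2.findContours(mk.astype(np.uint8),0,1);J=cv2.resize(J[s[1]-50:s[1]+50,s[0]-50:s[0]+50],None,fx=4,fy=4)
    cv2.polylines(J,[((c-np.array(s)+50)*4+2).astype(np.int32) for c in cs],True,(255,0,0),1);o.append(J)
cv2.imwrite("pics/crop2.png",np.hstack(o)[:,:,::-1])
E
```

```text
top 25 (array([ 0.5295, -0.2561], dtype=float32), array([0.0478, 0.1497], dtype=float32), -0.3184)
top 35 (array([ 0.529 , -0.2551], dtype=float32), array([0.0508, 0.1513], dtype=float32), -0.3184)
top 45 (array([ 0.529 , -0.2549], dtype=float32), array([0.053, 0.153], dtype=float32), -0.2954)
side 25 (array([ 0.5286, -0.2536], dtype=float32), array([0.0409, 0.1451], dtype=float32), -0.3406)
side 40 (array([ 0.5288, -0.2541], dtype=float32), array([0.0455, 0.1518], dtype=float32), -0.3577)
side 60 (array([ 0.5284, -0.2543], dtype=float32), array([0.0519, 0.1554], dtype=float32), -0.3508)
block 110 (array([ 0.5255, -0.2529], dtype=float32), array([0.0991, 0.1846], dtype=float32), -0.331)
block 150 (array([ 0.5253, -0.2536], dtype=float32), array([0.0957, 0.1817], dtype=float32), -0.3395)
stone top (array([0.4855, 0.2481], dtype=float32), array([0.0682, 0.1962], dtype=float32), -0.0998) side (array([0.4878, 0.245 ], dtype=float32), array([0.0858, 0.2112], dtype=float32), -0.1097)
stone top (array([0.4856, 0.2477], dtype=float32), array([0.0717, 0.2007], dtype=float32), -0.1) side (array([0.4863, 0.2369], dtype=float32), array([0.1049, 0.2124], dtype=float32), -0.0983)
base (array([0.4852, 0.2475], dtype=float32), array([0.0922, 0.2339], dtype=float32), -0.1017)
slot [ 0.52062211 -0.25374744] [-0.94567434  0.32511542]
```

View pics/crop2.png

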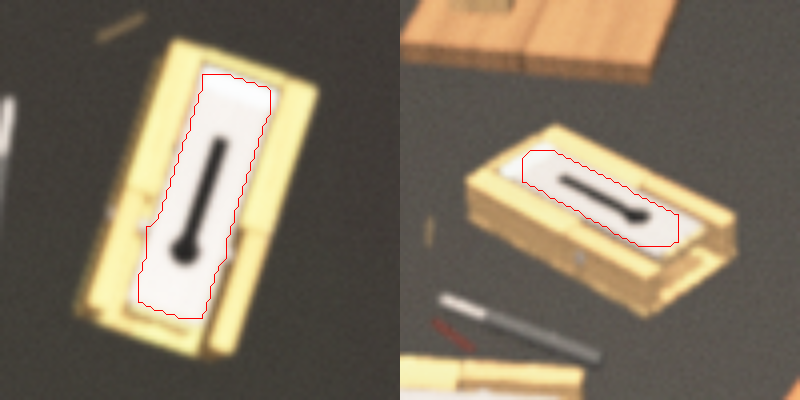

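The overlay follows the iron (150 x 46 mm, top at 34 mm, both views agree to 2 mm). The thumb end faces the robot over the open well at crop (170,330). The iron is at (0.528,-0.2545), yaw -0.335. Stone at (0.4855,0.2478), yaw -0.10. Pressing now.

```bash
cat >> h.py <<'E'
WI=np.array([.528,-.2545]);WY=-.335;ST=np.array([.4855,.2478]);SY=-.10
def ori(yaw,tilt=0,flip=-1):
    "tool pointing down, leaning back by tilt so that it stands square on a plate rising by tilt along +x"
    X=np.array([np.cos(yaw),np.sin(yaw),0]);Y=np.array([-X[1],X[0],0]);Z=np.array([0,0,1.])
    x=np.sin(tilt)*X-np.cos(tilt)*Z;y=flip*Y
    return np.c_[x,y,np.cross(x,y)]
def at(c,yaw,dx,z): return np.array([c[0]+dx*np.cos(yaw),c[1]+dx*np.sin(yaw),z])
def shot(tag):
    for n in("top","side"):
        im,d=get_image(n);np.save(f"{n}{tag}i.npy",im);np.save(f"{n}{tag}.npy",d);cv2.imwrite(f"pics/{n}{tag}.png",im[:,:,::-1])
def st(m=""):
    o=manip.observe();print(m,round(o["t"],2),o["position"].round(4) if hasattr(o["position"],"round") else o["position"],np.round(o["contact_force"],1),round(o["finger_gap"],4),np.round(o["joints"],2))
E
python3 - <<'E'
from h import *
R=ori(WY)
for f in(1,-1):
    print(f,[np.round(manip.solve_ik(p,r),2) for p,r in((at(WI,WY,-.063,.1),ori(WY,0,f)),(at(WI,WY,.05,.1),ori(WY,.4,f)),(at(ST,SY,.05,.1),ori(SY,0,f)))])
jaws.set_gripper(0.0,20)
manip.movep(at(WI,WY,-.063,.10),R); st("above")
manip.move_linear(at(WI,WY,-.063,.042),v=.1); st("near")
h=manip.move_linear(at(WI,WY,-.063,.012),v=.03,contact_N=14); st(f"press {h}")
manip.move_linear(at(WI,WY,-.063,.12),v=.15)
manip.movep(at(WI,WY,-.15,.22),R);st("clear")
jaws.set_gripper(.088,50)
shot(1);st()
C=cloud("top",np.load("top1.npy"));P=C.reshape(-1,3);D=P[:,:2]-WI
a=D@[np.cos(WY),np.sin(WY)];b=D@[-np.sin(WY),np.cos(WY)]
for x in np.arange(-.08,.081,.01):
    k=(abs(a-x)<.005)&(abs(b)<.012)&(P[:,2]>.005)&(P[:,2]<.12)
    print(round(x,3),k.sum(),np.median(P[k,2]).round(4) if k.any() else None)
E
```

```text
1 [array([-0.51,  0.11,  2.06, -0.  ,  0.97, -1.75]), array([-0.52,  0.11,  2.12,  0.14,  0.52, -1.86]), array([ 0.38,  0.22,  1.92, -0.  ,  0.99, -1.09])]
-1 [array([-0.51,  0.11,  2.06, -0.  ,  0.97,  1.4 ]), array([-0.52,  0.11,  2.12,  0.14,  0.52,  1.28]), array([ 0.38,  0.22,  1.92, -0.  ,  0.99,  2.05])]
above 3.11 [ 0.4689 -0.2346  0.1005] [ 0.5 -0.1 -0.5] 0.0007 [-0.51  0.11  2.06 -0.    0.97  1.39]
near 3.84 [ 0.4688 -0.2341  0.0422] [ 0.6 -1.3  0.5] 0.0006 [-0.51  0.19  2.1   0.    0.86  1.4 ]
press True 4.55 [ 0.4662 -0.2331  0.0211] [-2.6  1.   8.6] 0.0007 [-0.51  0.22  2.11 -0.    0.82  1.4 ]
clear 5.96 [ 0.3862 -0.2051  0.219 ] [ 0.7 -0.1 -0.1] 0.0007 [-0.55 -0.19  2.11  0.    1.22  1.36]
 7.38 [ 0.3863 -0.2052  0.22  ] [-0.8  0.3  0. ] 0.0881 [-0.55 -0.19  2.11  0.    1.22  1.36]
-0.08 0 None
-0.07 0 None
-0.06 0 None
-0.05 0 None
-0.04 0 None
-0.03 20 0.0339
-0.02 45 0.0373
-0.01 47 0.0411
-0.0 45 0.0463
0.01 49 0.0499
0.02 52 0.0538
0.03 46 0.0586
0.04 52 0.0625
0.05 50 0.0667
0.06 37 0.0703
0.07 0 None
0.08 26 0.0335
```

The rocker is down: slope 0.41, so about 0.39 rad, with the raised top at 0.062 at +39 mm as predicted. Next I check the lateral centre from depth, then grasp square to the iron at the fingertips, so that nothing sticks out below it when it is laid down.

```bash
python3 - <<'E'
from h import *
C=cloud("top",np.load("top1.npy"));P=C.reshape(-1,3);D=P[:,:2]-WI
a=D@[np.cos(WY),np.sin(WY)];b=D@[-np.sin(WY),np.cos(WY)]
k=(P[:,2]>.045)&(P[:,2]<.08)&(abs(a)<.1)&(abs(b)<.05)
box=cv2.minAreaRect((np.c_[a,b][k]*1000).astype(np.float32));print(box)
for x0 in(.01,.03,.05):
    q=b[k&(abs(a-x0)<.01)];print(x0,q.min(),q.max(),(q.min()+q.max())/2)
print("end a",a[k].max())
off=float(np.median([(lambda q:(q.min()+q.max())/2)(b[k&(abs(a-x0)<.01)]) for x0 in(.01,.03,.05)]))
assert abs(off)<.005
c=WI+off*np.array([-np.sin(WY),np.cos(WY)])
T=.395;R=ori(WY,T)
n=R[:,0];g=at(c,WY,.0407,.0578)
manip.movep(g-n*.07,R);st("pre")
manip.move_linear(g,v=.1);st("at")
jaws.set_gripper(.030,55);st("grip")
shot(2)
I=np.load("top2i.npy")[90:240,330:480];J=np.load("side2i.npy")[60:210,190:340]
cv2.imwrite("pics/grip.png",cv2.resize(np.hstack([I,J]),None,fx=2.6,fy=2.6)[:,:,::-1])
E
```

```text
((25.669044494628906, -1.8501014709472656), (74.1846923828125, 46.66806411743164), 0.2567627429962158)
0.01 -0.02524724381204941 0.021191500063306057 -0.0020278718743716763
0.03 -0.02506466943230065 0.021519905158664577 -0.0017723821368180372
0.05 -0.02504915208801751 0.021237712877295346 -0.0019057196053610826
end a 0.06286445605017404
pre 8.15 [ 0.5402 -0.2607  0.1225] [ 0.9 -1.3  0.5] 0.0878 [-0.53  0.01  2.17  0.14  0.58  1.27]
at 9.0 [ 0.5661 -0.2699  0.0583] [-0.2  0.4  0.3] 0.088 [-0.52  0.16  2.16  0.17  0.44  1.24]
grip 9.74 [ 0.5659 -0.2697  0.0579] [-0.5  0.   1. ] 0.0441 [-0.52  0.16  2.16  0.17  0.44  1.24]
```

View pics/grip.png

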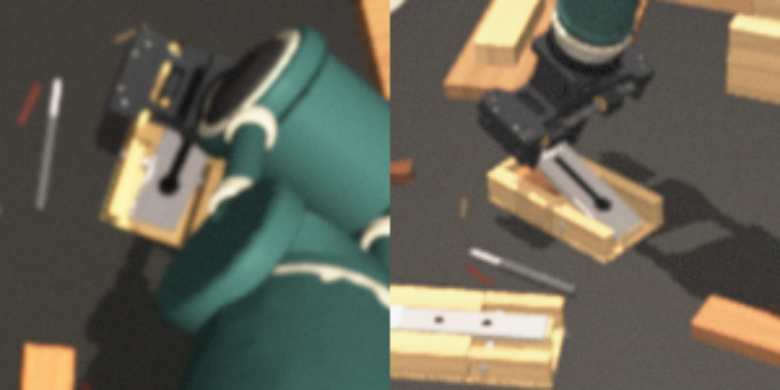

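The side view (right half, about (560,165)) shows the fingers across the raised end, with a gap of 44 mm. Lift, carry level above the stone, and check the hold.

```bash
python3 - <<'E'
from h import *
p=np.array(manip.observe()["position"])
manip.move_linear(p+[0,0,.12],v=.1);st("lift")
R=ori(SY)
manip.movep(at(ST,SY,.049,.13),R);st("over");manip.sleep(.3);st()
shot(3)
for n in("side","top"):
    P=cloud(n,np.load(n+"3.npy")).reshape(-1,3);D=P[:,:2]-ST
    a=D@[np.cos(SY),np.sin(SY)];b=D@[-np.sin(SY),np.cos(SY)]
    print(n)
    for x in np.arange(-.1,.031,.01):
        k=(abs(a-x)<.005)&(abs(b)<.05)&(P[:,2]>.08)&(P[:,2]<.145)
        if k.sum()>5: print(round(x,3),k.sum(),np.median(P[k,2]).round(4),b[k].min().round(4),b[k].max().round(4))
I=np.load("side3i.npy");cv2.imwrite("pics/over.png",np.hstack([I[150:400,60:360],np.load("top3i.npy")[60:310,80:380]])[:,:,::-1])
E
```

```text
lift 11.19 [ 0.5652 -0.2693  0.1767] [ 0.   0.7 -1.5] 0.0445 [-0.52 -0.    2.07  0.11  0.69  1.31]
over 13.05 [0.5346 0.242  0.1301] [-0.  -0.1 -1.3] 0.0445 [ 0.38  0.19  1.9  -0.    1.05  2.05]
 13.35 [0.5345 0.2423 0.1301] [ 0.2 -0.2 -1.6] 0.0445 [ 0.38  0.19  1.9  -0.    1.05  2.06]
side
-0.08 39 0.1295 -0.0208 0.0257
-0.07 115 0.1305 -0.0206 0.026
-0.06 120 0.1307 -0.0225 0.0253
-0.05 109 0.1313 -0.0205 0.0251
-0.04 109 0.1313 -0.0215 0.0248
-0.03 115 0.1315 -0.0219 0.0248
-0.02 105 0.1318 -0.0217 0.0248
-0.01 112 0.1321 -0.0211 0.0253
-0.0 102 0.1321 -0.023 0.0251
0.01 106 0.1325 -0.0224 0.0243
0.02 99 0.1329 -0.0222 0.0245
0.03 104 0.133 -0.0216 0.0238
top
```

View pics/over.png

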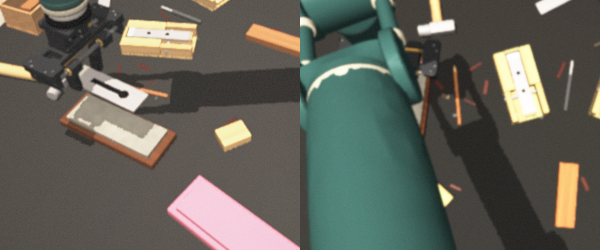

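The hold is good: the iron is within 0.03 rad of level, with the thumb end slightly low. I compare the iron and stone in the same (side) camera to centre it.

```bash
cat >> h.py <<'E'
def box(n,tag,z0,z1,hw=.06,hl=.13):
    P=cloud(n,np.load(n+tag+".npy")).reshape(-1,3);D=P[:,:2]-ST
    a=D@[np.cos(SY),np.sin(SY)];b=D@[-np.sin(SY),np.cos(SY)]
    k=(P[:,2]>z0)&(P[:,2]<z1)&(abs(a)<hl)&(abs(b)<hw)
    A=np.c_[a,b,P[:,2]][k];r=lambda s:np.percentile(s,[1,99]).round(4)
    ml=lambda s,t:[np.round(t[abs(s-x)<.01].min()+t[abs(s-x)<.01].max(),4)/2 for x in(-.06,-.03,0,.02)]
    print(n,tag,k.sum(),"a",r(A[:,0]),"b",r(A[:,1]),"z",np.median(A[:,2]).round(4),"mid b",ml(A[:,0],A[:,1]))
E
python3 - <<'E'
from h import *
box("top","0",.024,.034);box("side","0",.024,.034);box("side","3",.122,.137,.04,.13)
P=cloud("side",np.load("side3.npy"))
E
```

```text
top 0 2429 a [-0.099   0.0969] b [-0.0344  0.0345] z 0.0275 mid b [np.float64(-0.00015), np.float64(0.0005), np.float64(0.0003), np.float64(0.00045)]
side 0 2810 a [-0.1001  0.0964] b [-0.0315  0.0379] z 0.0271 mid b [np.float64(0.0027), np.float64(0.0026), np.float64(0.0033), np.float64(0.0031)]
side 3 1531 a [-0.0764  0.0657] b [-0.0231  0.0269] z 0.132 mid b [np.float64(0.00175), np.float64(0.0015), np.float64(0.00105), np.float64(0.00105)]
```

Same-camera comparison: lengthways agrees (iron -2 mm, stone -1.8 mm). Sideways the iron is about 1.5 mm to the -y side, so I shift 1 mm and take out the 0.03 tilt. Laying down with a force stop.

```bash
python3 - <<'E'
from h import *
R=ori(SY,-.03);c=ST+.001*np.array([-np.sin(SY),np.cos(SY)])
manip.move_linear(at(c,SY,.049,.050),R,v=.1);st("low")
h=manip.move_linear(at(c,SY,.049,.025),v=.02,contact_N=5);st(f"down {h}")
p=np.array(manip.observe()["position"])
jaws.set_gripper(.062);st("open")
manip.move_linear(p+[0,0,.08],v=.08)
manip.movep([.40,-.05,.30],ori(0));manip.set_joints([-1.223,.264,1.604,0,1.274,-.037]);st("away")
shot(4)
box("top","4",.0301,.045,.04);box("side","4",.0301,.045,.04);box("top","4",.022,.045,.06);
im=np.load("top4i.npy")
r=iron(im,"top",(189,163),.034,60);print(r[1])
cv2.imwrite("pics/end.png",np.hstack([np.load("side4i.npy")[80:330,90:390],im[90:340,140:440]])[:,:,::-1])
E
```

```text
low 14.4 [0.5349 0.2442 0.0505] [ 0.3 -0.  -0.2] 0.0449 [0.38 0.3  1.94 0.02 0.93 2.04]
down True 15.38 [0.5342 0.2438 0.0286] [-1.2 -0.3  5. ] 0.0447 [0.38 0.33 1.95 0.02 0.89 2.04]
open 15.83 [0.5342 0.2433 0.0286] [ 0.  -2.7  4.9] 0.0619 [0.38 0.33 1.95 0.02 0.89 2.04]
away 20.54 [ 0.2543 -0.625   0.239 ] [ 0.1  0.3 -0.4] 0.0619 [-1.22  0.26  1.6   0.    1.27 -0.04]
top 4 1067 a [-0.092   0.0863] b [-0.0287  0.0299] z 0.0319 mid b [np.float64(-0.00415), np.float64(-0.00465), np.float64(0.001), np.float64(0.004)]
side 4 1139 a [-0.0768  0.0722] b [-0.0205  0.0261] z 0.0314 mid b [np.float64(0.0037), np.float64(0.0027), np.float64(0.00255), np.float64(0.00265)]
top 4 2484 a [-0.0991  0.097 ] b [-0.0345  0.0348] z 0.0295 mid b [np.float64(0.0002), np.float64(0.00015), np.float64(0.00015), np.float64(0.0001)]
(array([0.48370618, 0.24671502], dtype=float32), [np.float32(0.06881182), np.float32(0.1970378)], np.float32(-0.09989157))
```

View pics/end.png

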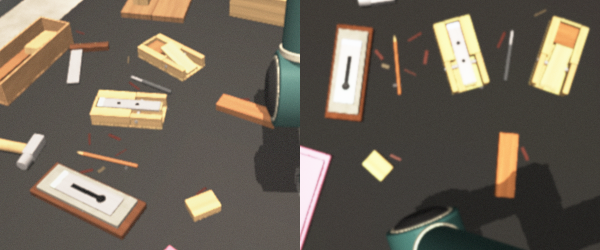

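The iron lies flat and central on the stone (left half, (90,197)). The narrow iron is still in its rest at (130,103).

```bash
python3 -c "
from h import *
manip.sleep(.3);order.hand_in();st()"
```

```text
the job is handed in; nothing more can be done
the job is handed in; nothing more can be done
```

I pressed the thumb end of the wide iron down until its rocker reached the stop. Then I gripped the raised end at the fingertips, lifted the iron out and laid it flat on the grey stone. The job was handed in at about 21 s, with the arm back at its start pose.

**Tilt after pressing:** about 0.39 rad by depth, which matches the 0.4 stop.

**Final position (side camera):**

| | Lengthways | Sideways | Top height |
|---|---|---|---|
| Iron | -2.3 mm | +2.8 mm | 31.4 mm |
| Stone | -1.8 mm | +2.9 mm | 27.1 mm |

- **Centring:** the iron is within about 1 mm of the stone's centre, and its line is within about 0.015 rad of the stone's.
- **Height:** the iron reads 4.3 mm above the stone's top, which fits its 4 mm thickness lying flat.
- **Narrow iron:** the last picture shows it still lying in its rest.

**Checks that disagreed:**
- The side camera reads about 2.5 mm off the top camera sideways at the stone, so I compared the iron and the stone within the side camera only.
- The last colour and depth checks from the top view could not separate the iron from the pale stone. They give no independent confirmation of the centring.

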